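# Set up the gluing station on the mosaic table

## Task

Set up the gluing station: stand each pump bottle upright in the middle of the drip stand of its own size, turned so that its spout is right over the stand's drip cup, and put the tamper and the marker from the drying block end-down into the wells of the tool holder, one in each well, the way up they are now. Set the bottles down rather than letting them fall, and leave the tub, tin and bowl of tiles where they are.

Things in the scene. Friction and masses are not known exactly. Their poses are not given: they have to be found in the camera images.
- large_bottle: larger, taller of two rigid white pump bottles, about 500 g. Origin: centre of the underside; z up; spout along its -x. Round body 68 mm thick to 105 mm height, narrow neck, then the pump head to grip from above: a block 30 (x) by 28 mm (y), centred, 123 to 155 mm up, flat sides facing its +y and -y, clear of the spout. Starts standing on the table, spout turned up to 126 degrees from world -x
- large_spout (a point): mouth of that bottle's spout, 72 mm out from its axis, 129 mm above the underside. The spout is a round bar 11 mm thick, level at 147 mm height, its end turned down
- large_stand: fixed plywood drip stand for the large bottle: a round pad 90 mm in diameter, flat top 10 mm above the table, with an arm carrying a steel drip cup on its own -x side (roughly towards the robot). Origin at the pad's centre, at table level, z up. The other stand is smaller.
- large_pad (a point): centre of the top of that stand's pad, 10 mm above the table
- large_cup (a point): centre of that stand's drip cup at its rim, 72 mm from the pad's centre along the stand's -x; the cup is open, 38 mm across, its rim 20 mm above the table
- small_bottle: smaller, shorter of two rigid white pump bottles, about 280 g. Origin: centre of the underside; z up; spout along its -x. Round body 50 mm thick to 80 mm height, narrow neck, then the pump head to grip from above: a block 30 (x) by 28 mm (y), centred, 98 to 130 mm up, flat sides facing its +y and -y, clear of the spout. Starts standing on the table, spout turned up to 126 degrees from world -x
- small_spout (a point): mouth of that bottle's spout, 54 mm out from its axis, 104 mm above the underside. The spout is a round bar 11 mm thick, level at 122 mm height, its end turned down
- small_stand: fixed plywood drip stand for the small bottle: a round pad 70 mm in diameter, flat top 10 mm above the table, with an arm carrying a steel drip cup on its own -x side (roughly towards the robot). Origin at the pad's centre, at table level, z up. The other stand is larger.
- small_pad (a point): centre of the top of that stand's pad, 10 mm above the table
- small_cup (a point): centre of that stand's drip cup at its rim, 54 mm from the pad's centre along the stand's -x; the cup is open, 38 mm across, its rim 20 mm above the table
- tamper: light wooden tile tamper, 150 mm long, standing upright: a straight round handle 20 mm thick below, a round head 34 mm in diameter and 30 mm tall on top (120 to 150 mm). 60 g. Origin at the centre of the handle's lower end, z up to the head. Starts in one of the two sockets of the drying block
- marker: fat grey marker with a black cap, a plain cylinder 145 mm long, 22 mm thick (23 mm at the cap, the top 45 mm), standing upright, cap up. 50 g. Origin at the centre of its lower end, z up to the cap. Starts in the other socket of the drying block
- drying_block: fixed wooden block 50 x 124 x 50 mm tall with two square 25 mm sockets, 40 mm deep (floor 10 mm above the table), 32 mm either side of its centre along its y. Origin at the centre of its underside. The tamper and marker start here, standing about 100 mm out of it
- holder: fixed wooden tool holder, 60 x 140 x 75 mm tall, with two square wells 28 mm wide and 65 mm deep, mouths bevelled 4 mm, 40 mm either side of its centre along its y. Origin at the centre of its underside, z up
- well_a (a point): centre of the floor of the holder's well on its -y side, 10 mm above the table; the mouth is 65 mm straight above it
- well_b (a point): centre of the floor of the holder's well on its +y side, 10 mm above the table; the mouth is 65 mm straight above it
- tile_tub: loose clear plastic tub of tiles, 75 x 85 x 38 mm tall, standing between the two bottles' starting places; origin under its centre; leave alone
- mosaic_tin: loose open steel tin with tiles stuck round it, 70 mm in diameter, 58 mm tall, between drying block and holder; origin under its centre; leave alone
- tile_bowl: loose clear bowl of tiles, 100 mm across the rim, 40 mm tall, at the left; origin under its centre; leave alone

How it is judged:
At the end, for the whole second after the job is handed in: At rest: each bottle upright (0.1 rad) on its own size of stand, axis within 12 mm of the pad centre, spout mouth within 14 mm horizontally of the cup centre; tamper and marker in the wells, one each, same way up: lower end below 20 mm, within 12 mm of the well centre, tilt under 0.25 rad (horizontal distance between large_bottle and large_pad below 0.012 m and horizontal distance between large_spout and large_cup below 0.014 m and z of large_bottle in the frame of large_stand between 0.006 and 0.014 m and angle between each of large_bottle, small_bottle's own z axis and vertical below 0.1 rad and linear speed of each of large_bottle, small_bottle, tamper, marker below 0.02 m/s and horizontal distance between small_bottle and small_pad below 0.012 m and horizontal distance between small_spout and small_cup below 0.014 m and z of small_bottle in the frame of small_stand between 0.006 and 0.014 m and ((horizontal distance between tamper and well_a below 0.012 m and height (world z) of tamper below 0.02 m) or (horizontal distance between tamper and well_b below 0.012 m and height (world z) of tamper below 0.02 m)) and angle between each of tamper, marker's own z axis and vertical below 0.25 rad and ((horizontal distance between marker and well_a below 0.012 m and height (world z) of marker below 0.02 m) or (horizontal distance between marker and well_b below 0.012 m and height (world z) of marker below 0.02 m))); the robot touches nothing.
It fails at once if a bottle tips over (more than 0.5 rad) (angle between any of large_bottle, small_bottle's own z axis and vertical above 0.5 rad).
It fails at once if a bottle is let fall (over 0.5 m/s while not held: a drop of some 13 mm) ((linear speed of large_bottle above 0.5 m/s and contact force between the fingers and large_bottle below 0.25 N) or (linear speed of small_bottle above 0.5 m/s and contact force between the fingers and small_bottle below 0.25 N)).
It fails at once if the tub, tin or bowl is moved more than 30 mm (distance of any of tile_tub, mosaic_tin, tile_bowl from where it was at the start of the episode above 0.03 m).
It also fails if it takes over 72 s, if anything falls off the work surface, if the arm or the gripper's body presses on something with over 40 N, if the wrist force passes 120 N, or if a joint passes its speed limit or range.

## Robot

A 6-joint arm with a two-finger parallel gripper is mounted at the origin on the work surface. World frame = base frame: x ahead of the robot, y to its left, z up, the work surface at z = 0. Lengths are in m, angles in rad, forces in N, time in s.
With the tool pointing down it reaches from about 0.35 to 0.875 m from the base axis. Payload 4.2 kg.
Tool frame: the origin (TCP) lies at the very end of the fingers, on their centre line; the grasp point (between the pads) lies 19 mm behind it; z points along the fingers, y is the line along which they close (so a half turn about z gives the same grasp; the last joint's range is limited). The gripper opens to 85 mm and grips with 20 to 120 N. Pads are 22 mm wide; open, the fingers measure 114 mm over their backs; the gripper's body (76 mm by 85 mm) begins 54 mm behind the grasp point. The pads swing forward as they close: fully open they stand 13 mm farther back than shut.
Start: joints at [-0.87, 0.385, 0.008, 0, -1.194, -0.259], TCP at [0.267, -0.565, 0.231] pointing down, gripper open.
Joint ranges: [-3.14, 3.14], [-1.21, 2.06], [-1.07, 1.41], [-3.16, 2.05], [-2.99, -0.16], [-3.1, 3.1]. Speed limits (rad/s): [2.79, 2.79, 3.14, 3.14, 3.14, 3.14].

## Interface

Orientations are given as [roll, pitch, yaw] about the fixed x, y, z axes, in that order (R = Rz(yaw) Ry(pitch) Rx(roll)).
In Python, from rig import r gives the robot as it stands. Calls block until the motion is done:
- r.move_pose(position, orientation): joint-space move of the TCP to a pose.
- r.line_to(position, orientation=None, vel=0.15, f_stop=None): straight line of the TCP; orientation=None keeps the orientation; vel is the mean speed in m/s. With f_stop (N) it stops when the force on the tool has changed by that much, and returns True; else False.
- r.movej(angles): joint-space move.
- r.move_gripper(opening, grip_force=None): opening from 0.0 (shut) to 1.0 (fully open); grip_force is the grip in N (None keeps the last); returns when the fingers have stopped.
- r.dwell(seconds).
- r.inverse_kinematics(position, orientation): joint angles nearest the present ones, or None.
- r.get_image(name): name is "scene" or "top" or "wrist"; returns (picture, depth): 480x640x3 uint8, red, green, blue; 480x640 float32, m along the optical axis (not along the pixel's ray), 0 where there is no reading.
- r.camera_model(name): a dict with "K" (3x3 intrinsics, pixels), "distortion" ([k1, k2, p1, p2, k3] as OpenCV has them; the pictures are not rectified), "T" (4x4, takes a point from camera to world coordinates). Camera axes: x right, y up, looking along -z (the intrinsics and any distortion apply to the point x, -y, -z); pixel columns grow to the right and rows downward; lengths in m; the calibration is good to about 2 mm. A picture is of the moment at which its call begins: read the wrist's pose just before it. camera_model takes no time and is no camera call; for the wrist camera it gives the pose at the moment of the call.
A pose or a line that the arm cannot do raises r.Unreachable and nothing moves.
- r.sign_off(): hands the job in; it is judged then, once.
Readings, each from a call of its own:
- r.current_t(): time.
- r.current_joints(): joint angles.
- r.current_dq(): joint speeds.
- r.current_joint_torque(): joint torques, N m.
- r.current_eef_pos(): TCP position.
- r.current_tool_rot(): TCP orientation.
- r.current_ft_force(): force on the tool from outside, world axes, zero at the start.
- r.current_torque(): the same for the moment, N m.
- r.current_finger_gap(): opening from 0.0 (shut) to 1.0 (fully open).
- r.current_gripper_force(): force on a finger pad.
Only numpy, scipy, OpenCV 4.12 (cv2) and the standard library are available. Lean on these libraries where they do the work, as an engineer would, in place of code of your own. Each camera call takes 0.05 s, during which the arm holds its last target. There are 200 camera calls.

## Working session

There is one attempt and no reset: what is moved stays moved. The work goes in short steps, each a Python script; the robot and the scene stay as the last script left them, time stands still between calls to the robot, and variables do not carry over. Pictures are saved under pics/ and viewed, at most 10 in all, crops included, and the job is handed in when it is done.

```bash
ls; mkdir -p pics; python3 - <<'E'
from rig import r
import cv2,numpy as np
for n in("scene","top"):
    im,d=r.get_image(n); np.savez(f"pics/{n}0.npz",im=im,d=d,**{k:np.array(v) for k,v in r.camera_model(n).items()})
    cv2.imwrite(f"pics/{n}0.png",im[:,:,::-1])
    m=r.camera_model(n); print(n,m["K"],m["distortion"],np.round(m["T"],3), (d>0).mean())
E
```

```text
pics
scene [[610.1910625    0.         305.91590842]
 [  0.         610.1910625  239.42541797]
 [  0.           0.           1.        ]] [-0.03233683  0.          0.          0.          0.        ] [[-0.853 -0.338  0.398  1.052]
 [ 0.522 -0.581  0.625  0.836]
 [ 0.02   0.74   0.672  0.955]
 [ 0.     0.     0.     1.   ]] 0.9954361979166667
top [[600.65083844   0.         314.51789982]
 [  0.         600.65083844 245.93051454]
 [  0.           0.           1.        ]] [-0.11141936  0.          0.          0.          0.        ] [[-0.007  0.988 -0.156  0.308]
 [-1.    -0.008 -0.006  0.022]
 [-0.007  0.156  0.988  1.609]
 [ 0.     0.     0.     1.   ]] 0.99607421875
```

View pics/top0.png

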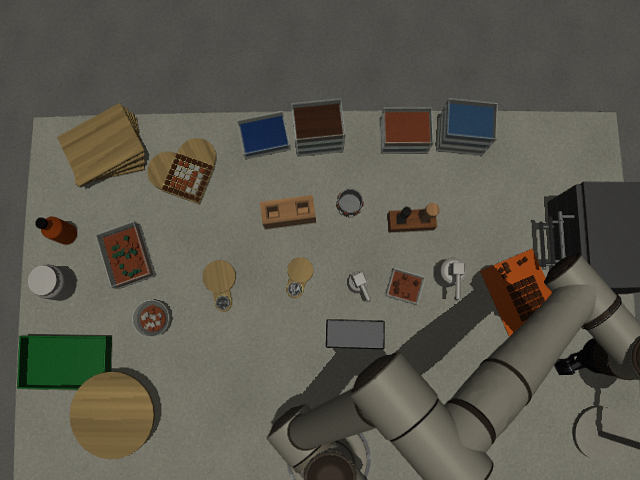

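View pics/scene0.png

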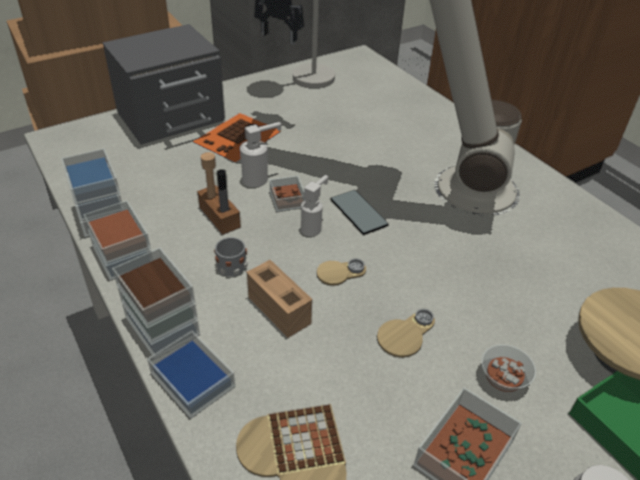

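The top view shows the large bottle near pixel (452,272), the small bottle at (358,285), the tub at (405,287), and the drying block at (413,220) with the marker at (405,213) and the tamper at (432,210). The holder is at (288,210), the large stand at (220,275) with its cup at (223,303), and the small stand at (300,270) with its cup at (295,290). The scene view matches this layout. Next I'll measure these.

```bash
cat > h.py <<'E'
import cv2,numpy as np
def load(n):
    z=np.load(n); return z["im"],z["d"],{k:z[k] for k in("K","distortion","T")}
def rays(m,uv):
    p=cv2.undistortPoints(np.asarray(uv,float).reshape(-1,1,2),m["K"],m["distortion"])[:,0]
    return np.c_[p[:,0],-p[:,1],-np.ones(len(p))]
def onplane(m,uv,z):
    T=m["T"]; d=rays(m,uv)@T[:3,:3].T; o=T[:3,3]
    return o+d*((z-o[2])/d[:,2])[:,None]
def cloud(im,d,m):
    v,u=np.mgrid[:480,:640]; uv=np.c_[u.ravel(),v.ravel()]
    P=rays(m,uv)*d.reshape(-1,1); T=m["T"]
    return (P@T[:3,:3].T+T[:3,3]).reshape(480,640,3)
def rect(P):  # min-area rect of xy points
    (c,s,a)=cv2.minAreaRect(P[:,:2].astype(np.float32)*1000); return np.round(c,1),np.round(s,1),round(a,1)
E
python3 - <<'E'
from h import *
for n in("top","scene"):
    im,d,m=load(f"pics/{n}0.npz"); C=cloud(im,d,m)
    hsv=cv2.cvtColor(im,cv2.COLOR_RGB2HSV)
    if n=="top": px=dict(lb=(452,272),sb=(358,285),db=(413,218),ho=(288,212),ls=(220,275),ss=(300,270),lc=(223,303),sc=(295,290),tin=(349,203),tub=(405,287))
    pts={}
    print(n)
    if n=="top": ctr={k:C[v[1],v[0]].copy() for k,v in px.items()}
    for k,c in ctr.items():
        R={"lb":.09,"sb":.07,"db":.085,"ho":.085}.get(k,.06)
        near=np.hypot(C[...,0]-c[0],C[...,1]-c[1])<R
        f=lambda lo,hi:C[near&(C[...,2]>lo)&(C[...,2]<hi)]
        print(k,np.round(c,3))
        for lo,hi in dict(lb=[(.138,.165)],sb=[(.113,.14)],db=[(.045,.056),(.13,.2)],ho=[(.068,.082)],ls=[],ss=[],lc=[(.012,.03)],sc=[(.012,.03)],tin=[(.05,.07)],tub=[(.03,.045)])[k]:
            P=f(lo,hi)
            if len(P)>4: print("  ",lo,hi,len(P),P.mean(0).round(4),rect(P),"zq",np.percentile(P[:,2],[5,95]).round(3))
    print("table z",np.median(C[260:330,120:380,2]) if n=="top" else "")
im,d,m=load("pics/top0.npz")
out=cv2.resize(im[180:320,180:480],None,fx=2.66,fy=2.66,interpolation=cv2.INTER_CUBIC); cv2.imwrite("pics/topcrop.png",out[:,:,::-1])
E
```

```text
top
lb [ 0.472 -0.307  0.145]
   0.138 0.165 262 [ 0.4619 -0.3183  0.1527] (array([ 450.6, -317.7]), array([27.7, 91.6]), 86.5) zq [0.144 0.16 ]
sb [ 0.444 -0.076  0.125]
   0.113 0.14 221 [ 0.4469 -0.0841  0.1282] (array([439.9, -88.8]), array([72.7, 28.3]), 27.3) zq [0.121 0.134]
db [ 0.628 -0.231  0.045]
   0.045 0.056 488 [ 0.6211 -0.2254  0.0501] (array([ 624.9, -229.4]), array([ 49.8, 124.3]), 0.6) zq [0.046 0.055]
   0.13 0.2 248 [ 0.6234 -0.2386  0.1547] (array([ 625.5, -231.4]), array([33.6, 89.8]), 0.9) zq [0.136 0.164]
ho [0.64  0.1   0.076]
   0.068 0.082 974 [0.6487 0.1021 0.0749] (array([649.7, 102. ]), array([ 63.1, 139.9]), 6.9) zq [0.07 0.08]
ls [0.483 0.286 0.011]
ss [0.496 0.071 0.005]
lc [0.409 0.277 0.008]
   0.012 0.03 177 [0.4288 0.2831 0.016 ] (array([415.4, 266.7]), array([114.2,  66.7]), 22.8) zq [0.012 0.023]
sc [0.442 0.084 0.009]
   0.012 0.03 175 [0.4632 0.0804 0.0163] (array([463.3,  76.4]), array([60.6, 75.2]), 83.6) zq [0.012 0.023]
tin [ 0.68  -0.064  0.002]
   0.05 0.07 111 [ 0.6759 -0.0643  0.0567] (array([675. , -63.6]), array([64.1, 62.6]), 87.6)
[... 759 characters left out ...]
 0.082 1418 [0.6495 0.107  0.0733] (array([649.5, 103.5]), array([ 64.9, 145.2]), 7.0) zq [0.069 0.077]
ls [0.483 0.286 0.011]
ss [0.496 0.071 0.005]
lc [0.409 0.277 0.008]
   0.012 0.03 147 [0.4138 0.2812 0.0164] (array([427.2, 286.9]), array([76.5, 42.2]), 13.1) zq [0.012 0.02 ]
sc [0.442 0.084 0.009]
   0.012 0.03 121 [0.4493 0.0875 0.0165] (array([462.2,  84.6]), array([44.4, 71.6]), 80.9) zq [0.012 0.021]
tin [ 0.68  -0.064  0.002]
   0.05 0.07 210 [ 0.6765 -0.0603  0.0549] (array([675.6, -60.6]), array([67.1, 67.6]), 20.2) zq [0.051 0.059]
tub [ 0.447 -0.209  0.016]
   0.03 0.045 227 [ 0.4507 -0.2053  0.0348] (array([ 449.6, -204.5]), array([93.3, 77.1]), 72.9) zq [0.031 0.04 ]
table z
```

View pics/topcrop.png

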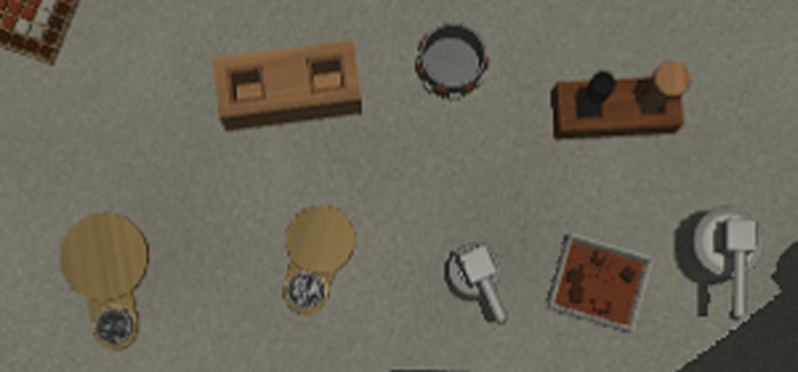

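The crop shows the large bottle's spout pointing almost straight to -x and the small bottle's towards -x,-y. Both cups are at the -x ends of their stand arms, and the marker and tamper stand in the block. Next: stands, cups, tool tops, and a head-only check of the bottles.

```bash
python3 - <<'E'
from h import *
for n in("top","scene"):
    im,d,m=load(f"pics/{n}0.npz"); C=cloud(im,d,m); hsv=cv2.cvtColor(im,cv2.COLOR_RGB2HSV).astype(int)
    print(n,"wood hsv",hsv[275,215] if n=="top" else "")
    G=onplane(m,np.c_[[a.ravel() for a in np.mgrid[:480,:640][::-1]]].T,.010).reshape(480,640,3)
    near=lambda x,y,R:np.hypot(G[...,0]-x,G[...,1]-y)<R
    wood=((hsv[...,0]>12)&(hsv[...,0]<28)&(hsv[...,1]>80)&(hsv[...,2]>60)).astype(np.uint8)
    for k,x,y,D,L in(("ls",.478,.287,90,72),("ss",.491,.072,70,54)):
        M=(wood*near(x,y,.12)).astype(np.uint8)
        k2=[i for i in range(1)]
        # pad circle: fill, distance-transform peak seeds algebraic fit of contour points off the arm side
        cs,_=cv2.findContours(M,cv2.RETR_EXTERNAL,cv2.CHAIN_APPROX_NONE); c=max(cs,key=cv2.contourArea)
        F=np.zeros_like(M); cv2.drawContours(F,[c],-1,1,-1)
        P=onplane(m,c[:,0].astype(float),.010)*1000; c0=np.array([x,y])*1000
        for _ in range(5):
            q=P[:,:2]; s=(np.abs(np.hypot(*(q-c0).T)-D/2)<5)&(q[:,0]>c0[0]-D*.3)
            A=np.c_[2*q[s],np.ones(s.sum())]; z=np.linalg.lstsq(A,(q[s]**2).sum(1),rcond=None)[0]; c0=z[:2]
        print(k,"pad",c0.round(1),"R",round((z[2]+c0@c0)**.5,1),s.sum())
        # cup: rim points from the depth cloud + grey pixels
        cup=(hsv[...,1]<70)&near(c0[0]/1000-L*.001,c0[1]/1000,.035)&(cv2.erode(F,np.ones((2,2)))>0 )
        g=np.argwhere(cup)[:,::-1].astype(float)
        Gc=onplane(m,g,.020)*1000; (cc,rr)=cv2.minEnclosingCircle(Gc[:,:2].astype(np.float32))
        print("  cup",np.round(cc,1),"R",round(rr,1),"mean",Gc.mean(0).round(1),len(g),"dist",np.hypot(*(np.array(cc)-c0)).round(1),"yaw deg",np.degrees(np.arctan2(c0[1]-cc[1],c0[0]-cc[0])).round(1))
    for k,x,y,lo,hi in(("tamper",.6255,-.2605,.148,.175),("marker",.6255,-.1965,.14,.175),("Lhead",.482,-.319,.145,.17),("Shead",.459,-.077,.12,.14)):
        P=C[(np.hypot(C[...,0]-x,C[...,1]-y)<.024)&(C[...,2]>lo)&(C[...,2]<hi)]
        print(k,len(P),P.mean(0).round(4) if len(P) else "",rect(P) if len(P)>3 else "")
from rig import r
from math import pi
for p,y in(((.482,-.319,.13),-.05),((.48,.287,.14),0),((.459,-.077,.1),.46),((.625,-.26,.13),pi/2),((.65,.1,.13),pi/2),((.625,-.26,.13),-pi/2),((.65,.1,.13),-pi/2)):
    q=r.inverse_kinematics(p,[pi,0,y]); print(p,None if q is None else np.round(q,2))
E
```

```text
top wood hsv [ 20 120 119]
ls pad [481.  289.6] R 43.2 65Traceback (most recent call last):
  File "<stdin>", line 22, in <module>
  File "h.py", line 8, in onplane
    T=m["T"]; d=rays(m,uv)@T[:3,:3].T; o=T[:3,3]
                ~~~~^^^^^^
  File "h.py", line 5, in rays
    p=cv2.undistortPoints(np.asarray(uv,float).reshape(-1,1,2),m["K"],m["distortion"])[:,0]
      ~~~~~~~~~~~~~~~~~~~^^^^^^^^^^^^^^^^^^^^^^^^^^^^^^^^^^^^^^^^^^^^^^^^^^^^^^^^^^^^^
cv2.error: OpenCV(4.12.0) /io/opencv/modules/calib3d/src/undistort.dispatch.cpp:347: error: (-215:Assertion failed) CV_IS_MAT(_src) && CV_IS_MAT(_dst) && (_src->rows == 1 || _src->cols == 1) && (_dst->rows == 1 || _dst->cols == 1) && _src->cols + _src->rows - 1 == _dst->rows + _dst->cols - 1 && (CV_MAT_TYPE(_src->type) == CV_32FC2 || CV_MAT_TYPE(_src->type) == CV_64FC2) && (CV_MAT_TYPE(_dst->type) == CV_32FC2 || CV_MAT_TYPE(_dst->type) == CV_64FC2) in function 'cvUndistortPointsInternal'
```

```bash
python3 - <<'E'
from h import *
for n in("top","scene"):
    im,d,m=load(f"pics/{n}0.npz"); C=cloud(im,d,m); hsv=cv2.cvtColor(im,cv2.COLOR_RGB2HSV).astype(int)
    G=onplane(m,np.c_[[a.ravel() for a in np.mgrid[:480,:640][::-1]]].T,.010).reshape(480,640,3)
    near=lambda x,y,R:np.hypot(G[...,0]-x,G[...,1]-y)<R
    wood=((hsv[...,0]>12)&(hsv[...,0]<28)&(hsv[...,1]>80)&(hsv[...,2]>50)).astype(np.uint8)
    for k,x,y,D,L in(("ls",.478,.287,90,72),("ss",.491,.072,70,54)):
        M=(wood*near(x,y,.12)).astype(np.uint8)
        cs,_=cv2.findContours(M,cv2.RETR_EXTERNAL,cv2.CHAIN_APPROX_NONE); c=max(cs,key=cv2.contourArea)
        P=onplane(m,c[:,0].astype(float),.010)*1000; c0=np.array([x,y])*1000
        for _ in range(5):
            q=P[:,:2]; s=(np.abs(np.hypot(*(q-c0).T)-D/2)<5)&(q[:,0]>c0[0]-D*.3)
            A=np.c_[2*q[s],np.ones(s.sum())]; z=np.linalg.lstsq(A,(q[s]**2).sum(1),rcond=None)[0]; c0=z[:2]
        print(n,k,"pad",c0.round(1),"R",round((z[2]+c0@c0)**.5,1),s.sum())
        # whole stand hull (pad+arm), cup = non-wood inside
        al=np.concatenate([a for a in cs if cv2.contourArea(a)>3 or len(a)>6]); F=np.zeros_like(M); cv2.fillConvexPoly(F,cv2.convexHull(al),1)
        cup=((F>0)&(wood==0)&(hsv[...,1]<70)&(np.hypot(G[...,0]-c0[0]/1000,G[...,1]-c0[1]/1000)>D/2000+.004)).astype(np.uint8)
        cup=cv2.morphologyEx(cup,cv2.MORPH_OPEN,np.ones((3,3)))
        nl,lab,st,ce=cv2.connectedComponentsWithStats(cup)
        i=1+np.argmax(st[1:,4]) if nl>1 else 0
        g=np.argwhere(lab==i)[:,::-1].astype(float)
        Gc=onplane(m,g,.018)*1000; cc,rr=cv2.minEnclosingCircle(Gc[:,:2].astype(np.float32))
        print("  cup",np.round(cc,1),"R",round(rr,1),"mean",Gc.mean(0).round(1),len(g),"dist",np.hypot(*(np.array(cc)-c0)).round(1),"yaw deg",np.degrees(np.arctan2(c0[1]-cc[1],c0[0]-cc[0])).round(1))
        W=C[(np.hypot(C[...,0]-cc[0]/1000,C[...,1]-cc[1]/1000)<.03)&(C[...,2]>.0155)&(C[...,2]<.03)]
        if len(W)>4: print("   depth rim",cv2.minEnclosingCircle(W[:,:2].astype(np.float32)*1000),len(W))
    for k,x,y,lo,hi in(("tamper",.6255,-.2605,.148,.175),("marker",.6255,-.1965,.14,.175),("Lhead",.482,-.319,.145,.17),("Shead",.459,-.077,.12,.14)):
        P=C[(np.hypot(C[...,0]-x,C[...,1]-y)<.024)&(C[...,2]>lo)&(C[...,2]<hi)]
        print(k,len(P),P.mean(0).round(4) if len(P) else "",rect(P) if len(P)>3 else "")
from rig import r
from math import pi
for p,y in(((.482,-.319,.13),-.05),((.48,.287,.14),0),((.459,-.077,.1),.46),((.625,-.26,.13),pi/2),((.65,.1,.13),pi/2),((.625,-.26,.13),-pi/2),((.65,.1,.13),-pi/2)):
    q=r.inverse_kinematics(p,[pi,0,y]); print(p,None if q is None else np.round(q,2))
E
```

```text
top ls pad [480.8 289.3] R 43.5 66
  cup [410.2 277.5] R 18.8 mean [410.1 277.2  18. ] 159 dist 71.6 yaw deg 9.5
   depth rim ((415.1357116699219, 280.5965270996094), 23.626035690307617) 67
top ss pad [496.1  71.1] R 33.3 51
  cup [444.9  86.3] R 18.6 mean [443.9  86.4  18. ] 143 dist 53.4 yaw deg -16.5
   depth rim ((450.17138671875, 85.8194580078125), 23.83219337463379) 62
tamper 143 [ 0.6254 -0.2606  0.1591] (array([ 626.3, -260.3]), array([31.6, 30.9]), 48.0)
marker 74 [ 0.6221 -0.1975  0.1536] (array([ 622.7, -198.1]), array([20.9, 21.8]), 33.0)
Lhead 153 [ 0.4796 -0.3196  0.1545] (array([ 477.5, -319.8]), array([26.9, 37.7]), 86.5)
Shead 153 [ 0.4573 -0.0798  0.1293] (array([455.4, -80.8]), array([37.6, 28.3]), 27.3)
scene ls pad [483.8 295.1] R 42.3 80
  cup [418.9 287.5] R 16.5 mean [421.9 290.2  18. ] 102 dist 65.3 yaw deg 6.6
   depth rim ((410.86578369140625, 281.3127136230469), 19.999258041381836) 87
scene ss pad [498.5  77.5] R 32.6 56
  cup [557.2  78.9] R 68.3 mean [560.7  83.   18. ] 1028 dist 58.7 yaw deg -178.6
tamper 154 [ 0.6277 -0.2542  0.1571] (array([ 626.2, -257.1]), array([33.1, 37. ]), 3.6)
marker 82 [ 0.6254 -0.192   0.1504] (array([ 623.9, -195.3]), array([27.8, 18.6]), 62.3)
Lhead 116 [ 0.4805 -0.3157  0.1519] (array([ 478.1, -319. ]), array([38.6, 32.6]), 0.5)
Shead 148 [ 0.4601 -0.0743  0.1272] (array([455.4, -77.2]), array([40.8, 29.6]), 25.2)
(0.482, -0.319, 0.13) [-0.3   0.4  -0.25  0.   -0.93  1.83]
(0.48, 0.287, 0.14) [ 0.83  0.36 -0.28  0.   -0.93  0.74]
(0.459, -0.077, 0.1) [ 0.18  0.27 -0.55  0.   -0.75  1.85]
(0.625, -0.26, 0.13) [-0.16  0.55  0.01  0.   -1.04 -2.99]
(0.65, 0.1, 0.13) [ 0.4   0.52 -0.04  0.   -1.01  2.74]
(0.625, -0.26, 0.13) [-0.16  0.55  0.01  0.   -1.04  0.16]
(0.65, 0.1, 0.13) [ 0.4   0.52 -0.04  0.   -1.01 -0.4 ]
```

Top-view fits match the given sizes: cup distances 71.6 and 53.4 mm, head and block dimensions right. The scene view is biased by about 3 mm in y, so I'll settle it with two wrist looks.

```bash
python3 - <<'E'
from rig import r
from h import *
from math import pi
def snap(f):
    m=r.camera_model("wrist"); im,d=r.get_image("wrist"); np.savez(f"pics/{f}.npz",im=im,d=d,**{k:np.array(v) for k,v in m.items()}); return im
r.move_pose([.50,-.20,.42],[pi,0,-pi/2]); a=snap("w1"); print(r.current_t())
r.move_pose([.52,.17,.42],[pi,0,-pi/2]); b=snap("w2"); print(r.current_t(),r.camera_model("wrist")["T"].round(3))
cv2.imwrite("pics/w12.png",cv2.resize(np.vstack([a,b]),(400,600))[:,:,::-1])
E
```

```text
1.875
3.3083 [[-1.    -0.003  0.001  0.52 ]
 [ 0.002 -0.956 -0.292  0.094]
 [ 0.002 -0.292  0.956  0.562]
 [ 0.     0.     0.     1.   ]]
```

View pics/w12.png

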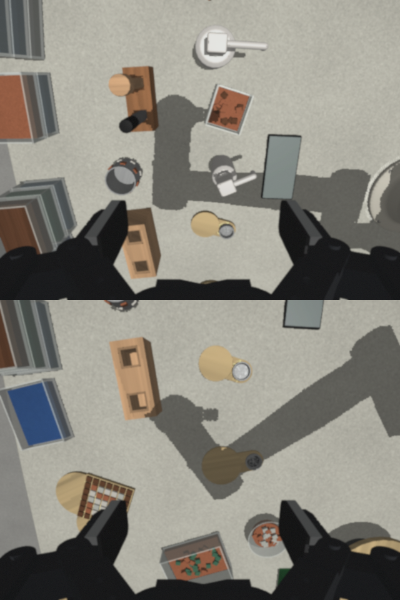

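The upper half (w1) shows both bottles, the tub and the block with its tools. The lower half (w2) shows the holder at (135,378), the small stand at (220,364) and the large stand at (232,464). Running the same measurements on these.

```bash
python3 - <<'E'
from h import *
def fitc(q,c0,R,tol=5):
    for _ in range(6):
        s=np.abs(np.hypot(*(q-c0).T)-R)<tol
        A=np.c_[2*q[s],np.ones(s.sum())]; z=np.linalg.lstsq(A,(q[s]**2).sum(1),rcond=None)[0]; c0=z[:2]
    return c0,(z[2]+c0@c0)**.5,s.sum()
for n in("w1","w2"):
    im,d,m=load(f"pics/{n}.npz"); C=cloud(im,d,m); C[d<=0]=9; print(n)
    for k,x,y,R,lo,hi in(("Lall",.482,-.319,.085,.14,.17),("Sall",.459,-.077,.075,.115,.14),("block",.6255,-.228,.075,.044,.056),("tamper",.6255,-.26,.024,.148,.175),("marker",.6235,-.197,.02,.14,.175),("holder",.65,.102,.085,.068,.082)):
        P=C[(np.hypot(C[...,0]-x,C[...,1]-y)<R)&(C[...,2]>lo)&(C[...,2]<hi)]
        if len(P)>20: print(k,len(P),P.mean(0).round(4),rect(P))
    hsv=cv2.cvtColor(im,cv2.COLOR_RGB2HSV).astype(int)
    for k,x,y,D,L,cx,cy in(("ls",481,289.5,90,72,410,277),("ss",496,72,70,54,444,87)):
        G=onplane(m,np.c_[[a.ravel() for a in np.mgrid[:480,:640][::-1]]].T,.010).reshape(480,640,3)*1000
        wood=((hsv[...,0]>12)&(hsv[...,0]<28)&(hsv[...,1]>70)).astype(np.uint8)*(np.hypot(G[...,0]-x,G[...,1]-y)<120)
        wood=wood.astype(np.uint8)
        cs,_=cv2.findContours(wood,cv2.RETR_EXTERNAL,cv2.CHAIN_APPROX_NONE)
        if not cs: continue
        c=max(cs,key=cv2.contourArea)[:,0]; q=onplane(m,c,.010)[:,:2]*1000
        q=q[(q[:,0]>x-D*.3)]
        if len(q)<30: continue
        pc,pr,ns=fitc(q,np.array([x,y]),D/2)
        W=C[(np.hypot(C[...,0]*1000-cx,C[...,1]*1000-cy)<26)&(C[...,2]>.0145)&(C[...,2]<.03)][:,:2]*1000
        print(k,"pad",pc.round(1),round(pr,1),ns)
        cup=(wood==0)&(np.hypot(G[...,0]-cx,G[...,1]-cy)<30)&(hsv[...,1]<30)
        if len(W)>30:
            cc,cr,nn=fitc(W,np.array([cx,cy],float),19,4); print("  rim",cc.round(1),round(cr,1),nn,"mean",W.mean(0).round(1),"dist",np.hypot(*(cc-pc)).round(1),"yaw",np.degrees(np.arctan2(pc[1]-cc[1],pc[0]-cc[0])).round(1))
E
```

```text
w1
Lall 1912 [ 0.4592 -0.3209  0.1528] (array([ 448.2, -320.4]), array([28.1, 91.2]), 85.8)
Sall 1086 [ 0.4456 -0.0882  0.1269] (array([436.9, -89.7]), array([73.7, 28.4]), 23.3)
block 2957 [ 0.6187 -0.2344  0.0492] (array([ 623.6, -231.4]), array([ 51.2, 124.6]), 2.8)
tamper 1093 [ 0.6235 -0.2634  0.1587] (array([ 624.4, -263.2]), array([32.5, 33.1]), 28.7)
marker 491 [ 0.6206 -0.2007  0.1525] (array([ 621.9, -199.8]), array([22.3, 22.2]), 85.8)
holder 2819 [0.6425 0.1031 0.0735] (array([646.1, 100.6]), array([ 60.9, 143. ]), 6.5)
ls pad [0. 0.] 0.0 0
ss pad [493.7  67.5] 34.2 85
  rim [443.3  84.2] 17.0 174 mean [443.4  83.8] dist 53.1 yaw -18.4
w2
holder 5658 [0.6458 0.0982 0.0739] (array([646.2, 100.4]), array([ 61.6, 140.1]), 6.9)
ls pad [478.5 287.5] 43.3 120
  rim [408.6 276.1] 17.1 220 mean [407.4 277.3] dist 70.9 yaw 9.2
ss pad [494.4  70.1] 33.1 108
  rim [442.8  85.4] 17.2 255 mean [441.4  85.2] dist 53.7 yaw -16.5
```

Top and wrist agree to about 2 mm, so I'll average them. Moving the large bottle first.

```bash
cat > act.py <<'E'
from rig import r
import numpy as np
from math import pi,radians
def place_bottle(pick,py,put,sy,z,lift):
    py,sy=radians(py),radians(sy)
    r.move_gripper(.7,60)
    r.move_pose([*pick,z+.10],[pi,0,py]); r.line_to([*pick,z],vel=.12)
    r.move_gripper(0,60); print("gap mm",85*r.current_finger_gap(),"F",r.current_gripper_force())
    r.line_to([*pick,z+lift],vel=.15)
    print("gap mm",85*r.current_finger_gap(),"wrist",np.round(r.current_ft_force(),1),r.current_t())
    r.line_to([*put,z+lift],[pi,0,sy],vel=.22)
    r.line_to([*put,z+.03],vel=.15)
    print("contact",r.line_to([*put,z+.006],vel=.03,f_stop=4),"dz",r.current_eef_pos()[2]-z,85*r.current_finger_gap())
E
python3 - <<'E'
from act import *
place_bottle((.4803,-.321),-3.8,(.4797,.2884),9.4,.124,.16)
print(r.current_t())
import cv2
a,_=r.get_image("scene"); b,_=r.get_image("top")
cv2.imwrite("pics/p1.png",np.hstack([cv2.resize(a[150:450,200:600],(400,300)),cv2.resize(b[170:380,130:410],(400,300))])[:,:,::-1])
E
```

```text
gap mm 27.203624067726523 F 60.31429052352905
gap mm 26.886821403160774 wrist [ 0.3  0.5 -6. ] 8.3583
contact True dz 0.010934229393718548 27.09081807786174
12.9167
```

View pics/p1.png

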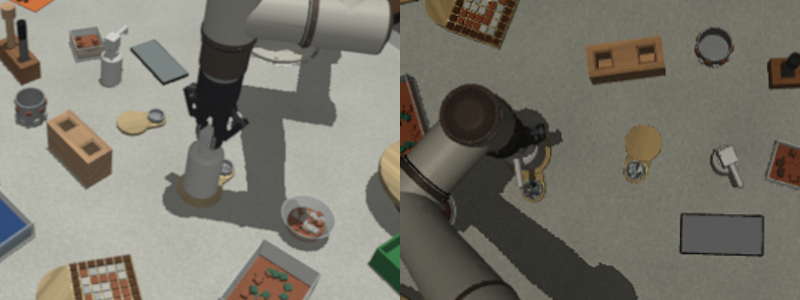

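The large bottle is on its stand: contact came 10.9 mm above pick height, and the spout is over the cup. Releasing it and moving the small bottle.

```bash
python3 - <<'E'
from act import *
from h import *
def up(dz):
    r.move_gripper(.7); p=r.current_eef_pos(); r.line_to([p[0],p[1],p[2]+dz],vel=.2)
up(.12)
place_bottle((.4584,-.0798),25.3,(.4952,.0706),-16.5,.099,.07)
up(.12); print(r.current_t())
r.move_pose([.624,-.230,.34],[pi,0,-pi/2])
print(r.current_t())
im,d=r.get_image("top"); m=r.camera_model("top"); C=cloud(im,d,m)
mw=r.camera_model("wrist"); imw,dw=r.get_image("wrist"); np.savez("pics/w3.npz",im=imw,d=dw,**{k:np.array(v) for k,v in mw.items()})
for k,x,y,R,lo,hi in(("L",.4797,.2884,.085,.148,.18),("S",.4952,.0706,.075,.123,.15)):
    P=C[(np.hypot(C[...,0]-x,C[...,1]-y)<R)&(C[...,2]>lo)&(C[...,2]<hi)]; print(k,len(P),rect(P),P[:,2].mean())
cv2.imwrite("pics/p2.png",np.hstack([cv2.resize(imw,(400,300)),cv2.resize(im[170:380,130:410],(400,300))])[:,:,::-1])
E
```

```text
gap mm 27.248745480716117 F 58.94920349121094
gap mm 27.002793981946457 wrist [-0.1 -0.4 -2.8] 17.775
contact True dz 0.01080867694622134 26.77850296633642
20.975
22.275
L 273 (array([449.9, 281. ]), array([92.1, 28.9]), 13.2) 0.16268232471733796
S 220 (array([475.4,  78.5]), array([28.7, 73.1]), 72.6) 0.13794501030002762
```

View pics/p2.png

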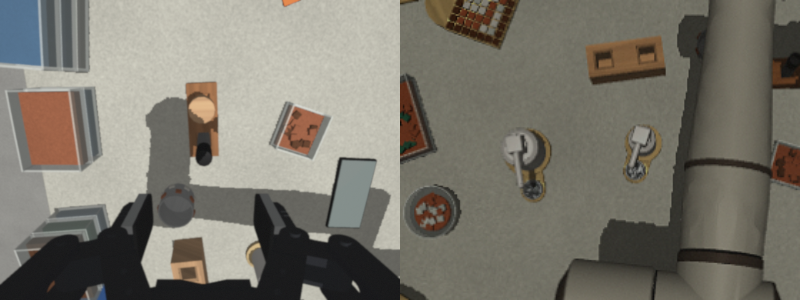

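Both bottles sit right: L axis measured about 1 mm and S axis about 1 mm off their pads, spouts within 6 mm of the cups. Now the marker goes to well b, then the tamper to well a, so neither is carried over the other.

```bash
cat > tools.py <<'E'
from act import *
from h import *
def tool(name,pick,put,z):
    r.move_gripper(.7,30)
    r.move_pose([*pick,z+.07],[pi,0,radians(-88.3)]); r.line_to([*pick,z],vel=.12)
    r.move_gripper(0,30); print(name,"gap mm",85*r.current_finger_gap())
    r.line_to([*pick,z+.085],vel=.15); print("gap mm",85*r.current_finger_gap(),r.current_t())
    r.line_to([*put,z+.085],[pi,0,radians(-83.1)],vel=.22)
    hit=r.line_to([*put,z+.001],vel=.06,f_stop=6)
    print("hit",hit,"dz",r.current_eef_pos()[2]-z,np.round(r.current_ft_force(),1),r.current_t())
    return hit
E
python3 - <<'E'
from tools import *
im,d,m=load("pics/w3.npz"); C=cloud(im,d,m); C[d<=0]=9
for k,x,y,R,lo in(("tamper",.6255,-.26,.024,.148),("marker",.6235,-.197,.02,.14)):
    P=C[(np.hypot(C[...,0]-x,C[...,1]-y)<R)&(C[...,2]>lo)&(C[...,2]<.175)]; print(k,len(P),rect(P))
tool("marker",(.6227,-.1987),(.6432,.1409),.116)
E
```

```text
tamper 1467 (array([ 625.3, -263.3]), array([32.4, 33.3]), 39.3)
marker 652 (array([ 622.8, -199.6]), array([21.9, 22.2]), 78.0)
marker gap mm 22.028270737892182
gap mm 22.008140625675058 25.1333
hit False dz 0.0014498771328360638 [ 0.1  0.2 -0.3] 28.3833
```

```bash
python3 - <<'E'
from tools import *
def up(dz):
    r.move_gripper(.7); p=r.current_eef_pos(); r.line_to([p[0],p[1],p[2]+dz],vel=.2)
up(.1)
if not tool("tamper",(.6253,-.2622),(.6528,.0615),.126):
    up(.1)
    r.move_pose([.5,-.25,.35],[pi,0,-pi/2]); print(r.current_t())
    im,d=r.get_image("top"); C=cloud(im,d,r.camera_model("top"))
    for k,x,y,R,lo,hi in(("L",.4797,.2884,.085,.148,.18),("S",.4952,.0706,.075,.123,.15),("marker",.6432,.1409,.03,.14,.18),("tamper",.6528,.0615,.03,.14,.18)):
        P=C[(np.hypot(C[...,0]-x,C[...,1]-y)<R)&(C[...,2]>lo)&(C[...,2]<hi)]; print(k,len(P),rect(P),P[:,2].mean())
    s,_=r.get_image("scene"); cv2.imwrite("pics/p3.png",np.hstack([cv2.resize(s[120:420,150:550],(400,300)),cv2.resize(im[170:380,130:410],(400,300))])[:,:,::-1])
E
```

```text
tamper gap mm 32.81068592467933
gap mm 32.938482010123934 33.0
hit False dz 0.001388487276298811 [-0.4 -0.4  0.2] 36.175
38.575
L 270 (array([449.8, 280.9]), array([91.8, 29.3]), 12.9) 0.16279710740969805
S 221 (array([475.1,  78.2]), array([28., 74.]), 73.3) 0.13818426441780704
marker 73 (array([645.3, 141.2]), array([21.6, 22. ]), 45.0) 0.15361424589401304
tamper 159 (array([654.2,  61.9]), array([32.7, 31.9]), 18.1) 0.1591766125530906
```

View pics/p3.png

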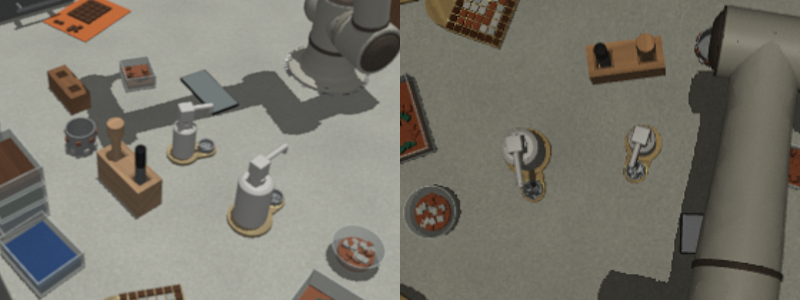

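Both bottles are on their own stands with spouts over the cups, both tools are seated in the holder, and the tub, tin and bowl are where they were. Handing in.

```bash
python3 -c "
from rig import r
print(r.sign_off())"
```

```text
the job is handed in; nothing more can be done
None
```

I handed the job in at about 39 s of the 72 s allowed; the sign-off returned no verdict. On the last camera check both bottles stood centred on their own stands with spouts within about 6 mm of the cup centres, the marker and tamper were seated in the holder's two wells, and the tub, tin and bowl had not been disturbed.

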